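Make up a slide-staining kit and a sampling kit in compartment trays

ROBOT

A 7-joint arm with a two-finger parallel gripper is mounted at the origin on a cart in front of the work surface, level with it; the furniture and walls round the work are solid. World frame = base frame: x ahead of the robot, y to its left, z up, the work surface at z = 0. Lengths are in m, angles in rad, forces in N, time in s.
With the tool pointing down it reaches from about 0.425 to 0.95 m from the base axis. Payload 4.7 kg.
Tool frame: the origin (TCP) lies midway between the tips of the shut fingers; the grasp point (between the pads) lies 19 mm behind it (r.tcp_to_grasp is the distance from the TCP to the grasp point, in m); z points along the fingers, y is the direction in which the jaws open and shut (so a half turn about z gives the same grasp; the last joint's range is limited). The gripper opens to 85 mm and grips with 20 to 120 N. Pads are 22 mm wide; open, the fingers measure 114 mm over their backs; the gripper's body (76 mm by 85 mm) begins 54 mm behind the grasp point. The pads swing forward as they close: fully open they stand 13 mm farther back than shut.
Start: joints at [1.154, 0.469, -0.049, 1.532, 0.024, 1.141, -0.082], TCP at [0.255, -0.625, 0.231] pointing down, gripper open.
Joint ranges: [-2.59, 2.59], [-0.33, 1.99], [-1.39, 1.29], [0.1, 2.45], [-1.04, 4.18], [0.21, 1.99], [-2.66, 2.66]. Speed limits (rad/s): [2.57, 2.57, 3.14, 3.14, 3.14, 3.14, 3.14].

INTERFACE

Orientations are given as a unit quaternion [x, y, z, w].
In Python, from cell import r, monitor, eyes, hand_in gives the robot as it stands. Calls block until the motion is done:
- r.goto(position, orientation): joint-space move of the TCP to a pose.
- r.move_straight(position, feed=0.15, frame=None): straight line of the TCP; frame=None keeps the orientation; feed is the mean speed in m/s.
- r.move_joints(angles): joint-space move.
- r.release() and r.close(strength=None): open the fingers fully, or close them until they stop; strength is the grip in N (None keeps the last).
- r.sleep(seconds).
- r.ik(position, orientation): joint angles nearest the present ones, or None.
- monitor.get_obs(): the state.
- eyes.read_camera(name): name is "side" or "top"; returns a dict with "image" (384x512x3 uint8, red, green, blue), "depth" (384x512 float32, m along the optical axis (not along the pixel's ray), 0 where there is no reading), "vfov" (degrees; the focal length in pixels is half the picture's height over the tangent of half this angle, whatever the lens; pixels are square), "cx", "cy" (the principal point, pixels), "view" (4x4, takes a point from world to camera coordinates). Camera axes: x right, y down, z forward; pixel columns grow to the right and rows downward; lengths in m; the calibration is good to about 2 mm. A picture is of the moment at which its call begins.
A pose or a line that the arm cannot do raises r.Unreachable and nothing moves.
- hand_in(): hands the job in, once; it reports no verdict.
The state is a dict: "time": time; "joint_positions": joint angles; "joint_vel": joint speeds; "joint_torque": joint torques, N m; "eef_pos": TCP position; "tool_rot": TCP orientation; "wrist_force": force on the tool from outside, world axes, zero at the start; "wrist_torque": the same for the moment, N m; "width": opening from 0.0 (shut) to 1.0 (fully open).
Only numpy, scipy, OpenCV 4.12 (cv2) and the standard library are available. Lean on these libraries where they do the work, as an engineer would, in place of code of your own. Each camera call takes 0.05 s, during which the arm holds its last target. There are 200 camera calls.

TASK

Make up two kits from the stock on the bench. Into the tray with three compartments put the slide box, lying flat in the long compartment, and the dropper bottle and the short bottle, each standing in a small compartment of its own; into the tray with two compartments stand the sample pot and the tall bottle, one in each. Leave the conical flask standing where it is.

Things in the scene. Friction and masses are not known exactly. Their poses are not given: they have to be found in the camera images.
- three_cell_tray: Low white tray, 129 x 141 mm (x, y), 12 mm high, fixed. Origin: centre of the underside; floor 3 mm up; walls 3 mm thick. Inside: a long compartment, 60 x 135 mm (x, y), centred at x = +31.5 mm, y = 0; two small ones, 60 x 66 mm, centred at x = -31.5, y = +34.5 and -34.5 mm. A finger tab (34 x 9 mm) sticks out of the -x rim.
- two_cell_tray: Low white tray, 66 x 141 mm (x, y), 12 mm high, fixed. Origin: centre of the underside; floor 3 mm up; walls 3 mm thick. Inside: two equal compartments, 60 x 66 mm (x, y), centred at x = 0, y = +34.5 and -34.5 mm. A finger tab (34 x 9 mm) sticks out of the -x rim.
- slide_box: Small off-white rectangular box of microscope slides, 30 mm (x) x 67 mm (y) x 26 mm high, lying flat, its closed lid fixed. Origin at the centre of the underside, z up. Loose, about 70 g.
- dropper_bottle: Dropper bottle, the thinnest of the bottles, with a pointed nozzle: round body 25 mm in diameter up to 40 mm, dark cap 19 mm wide to 52 mm, nozzle 9 mm wide to 68 mm. Origin at the centre of the underside, z up along its axis. Loose. About 18 g.
- short_bottle: Short white bottle with shoulders and a narrow cap: body 34 mm in diameter up to 40 mm, cap 21 mm wide to 58 mm. Origin at the centre of the underside, z up along its axis. Loose. About 30 g.
- pot: Squat white sample pot whose screw lid is as wide as the pot, 35 mm in diameter, 50 mm high, no shoulder. Origin at the centre of the underside, z up along its axis. Loose. About 30 g.
- tall_bottle: Tall white bottle with shoulders and a narrow cap: body 40 mm in diameter up to 70 mm, cap 25 mm wide to 88 mm. Origin at the centre of the underside, z up along its axis. Loose. About 80 g.
- flask: Conical flask, 64 mm in diameter at the foot, 78 mm high, standing among the stock; part of no kit. Origin at the centre of the underside. Loose, about 60 g.
There are look-alikes about, which are no part of the job. What is shaped like the slide_box but purple is not meant.

How it is judged:
By the outcome, as a careful person would: the job done as asked, in the order asked, and still so for the second after the job is handed in, with the robot touching nothing.
It also fails if it takes over 134 s, if anything falls off the work surface, if the arm or the gripper's body presses on something with over 40 N, if the wrist force passes 120 N, or if a joint passes its speed limit or range.

## Working session

There is one attempt and no reset: what is moved stays moved. The work goes in short steps, each a Python script; the robot and the scene stay as the last script left them, time stands still between calls to the robot, and variables do not carry over. Pictures are saved under pics/ and viewed, about 12 in all and at most 16, crops included, and the job is handed in when it is done.

```bash
ls; mkdir -p pics; python3 - <<'E'
from cell import r, monitor, eyes
import cv2,numpy as np
for n in("top","side"):
    c=eyes.read_camera(n); np.savez(f"pics/{n}0.npz",**c)
    cv2.imwrite(f"pics/{n}0.png",cv2.resize(c["image"][:,:,::-1],(800,600),interpolation=cv2.INTER_CUBIC))
    print(n,c["vfov"],c["cx"],c["cy"],np.round(c["view"],3).tolist())
o=monitor.get_obs();print(o["time"],o["eef_pos"],o["tool_rot"],o["width"],r.tcp_to_grasp)
E
```

```text
pics
top 50.47610001080224 257.8551965447451 188.6332350162869 [[-0.016, -1.0, -0.018, 0.02], [-0.99, 0.019, -0.143, 0.446], [0.144, 0.016, -0.99, 1.114], [0.0, 0.0, 0.0, 1.0]]
side 55.84087591704049 248.4240178827363 188.2864352146943 [[-0.834, -0.552, -0.023, 0.386], [-0.241, 0.401, -0.884, 0.139], [0.497, -0.731, -0.467, 0.982], [0.0, 0.0, 0.0, 1.0]]
0.1 [ 0.25506519 -0.62438641  0.23035124] [ 9.81255790e-01  1.92707766e-01 -1.98661024e-04 -8.67283553e-04] 0.9967583406061832 0.0187
```

View pics/top0.png

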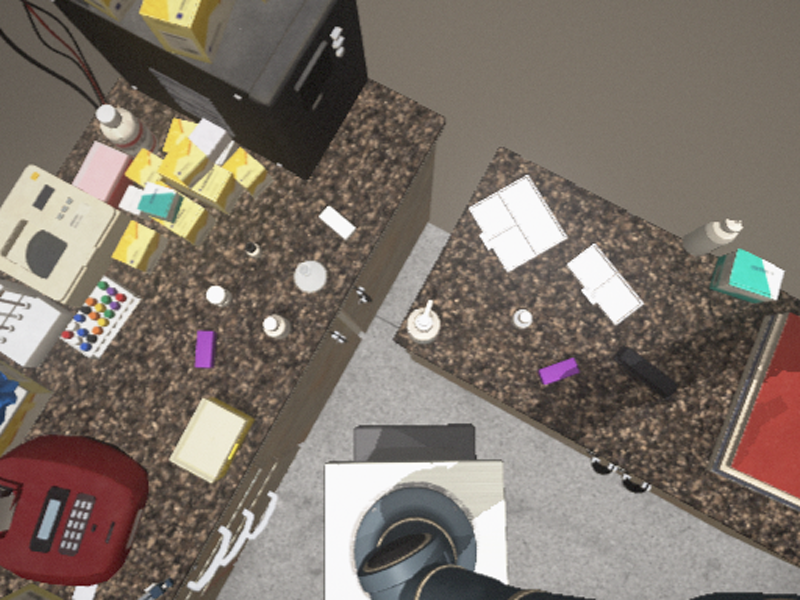

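View pics/side0.png

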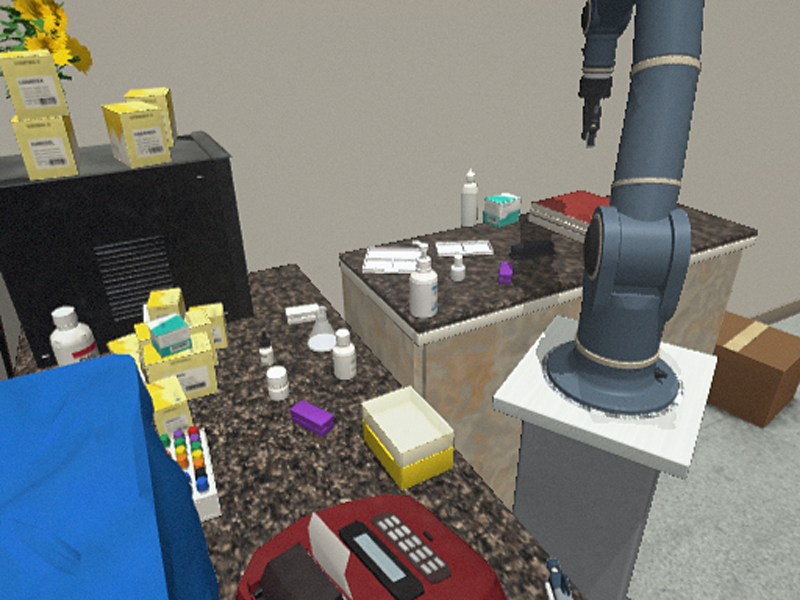

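The top view shows the left bench with the slide box (337,222), dropper (252,250), pot (216,295), flask (311,277) and tall bottle (275,326). On the right bench are the trays (518,222) and (604,283), a short-bottle candidate (522,318) and a pump bottle (424,322). Next I'll rectify these regions to metric coordinates.

```bash
cat > h.py <<'E'
import numpy as np,cv2
def cloud(c):
    f=192/np.tan(np.radians(c["vfov"])/2); d=c["depth"]; v,u=np.mgrid[:384,:512]
    P=np.stack([(u-c["cx"])/f*d,(v-c["cy"])/f*d,d],-1)
    V=c["view"]; return (P-V[:3,3])@V[:3,:3]
def ray(c,u,v,z):  # u,v in raw pixels -> world at height z
    f=192/np.tan(np.radians(c["vfov"])/2); V=c["view"];R=V[:3,:3]
    o=-R.T@V[:3,3]; d=R.T@np.array([(u-c["cx"])/f,(v-c["cy"])/f,1]); return o+d*(z-o[2])/d[2]
E
python3 - <<'E'
import numpy as np,cv2
from h import *
c=dict(np.load("pics/top0.npz")); P=cloud(c); k=.64
for n,x,y in [("slide",337,222),("drop",252,249),("pot",216,294),("flask",311,272),("tall",272,324),("pump",424,318),("short",522,316),("dark",645,370),("purpleR",558,371),("purpleL",205,349),("ybox",212,440)]:
    u,v=int(x*k),int(y*k); w=P[v-7:v+8,u-7:u+8].reshape(-1,3); ok=(c["depth"][v-7:v+8,u-7:u+8]>0).ravel(); w=w[ok]
    z=w[:,2]; m=z>np.percentile(z,97)-.012
    print(n,"zmax",np.percentile(z,97).round(3),"bench",np.percentile(z,3).round(3),"top mean",w[m].mean(0).round(3),m.sum())
im=c["image"][:,:,::-1]
a=im[120:245,110:310]; b=im[90:270,250:450]
cv2.imwrite("pics/a.png",cv2.resize(a,None,fx=4,fy=4,interpolation=cv2.INTER_CUBIC)) # 800x500
cv2.imwrite("pics/b.png",cv2.resize(im[95:245,250:450],None,fx=4,fy=4,interpolation=cv2.INTER_CUBIC))
E
```

```text
slide zmax 0.03 bench -0.002 top mean [0.585 0.134 0.026] 165
drop zmax 0.059 bench -0.003 top mean [0.536 0.287 0.056] 33
pot zmax 0.054 bench -0.002 top mean [0.451 0.347 0.05 ] 119
flask zmax 0.079 bench 0.002 top mean [0.491 0.183 0.075] 24
tall zmax 0.091 bench -0.001 top mean [0.393 0.241 0.088] 64
pump zmax 0.157 bench -0.0 top mean [ 0.393 -0.023  0.154] 60
short zmax 0.06 bench -0.003 top mean [ 0.401 -0.198  0.058] 46
dark zmax 0.036 bench -0.002 top mean [ 0.307 -0.409  0.032] 168
purpleR zmax 0.03 bench -0.002 top mean [ 0.306 -0.26   0.026] 170
purpleL zmax 0.03 bench -0.002 top mean [0.356 0.374 0.026] 164
ybox zmax 0.074 bench 0.066 top mean [0.199 0.341 0.07 ] 225
```

View pics/a.png

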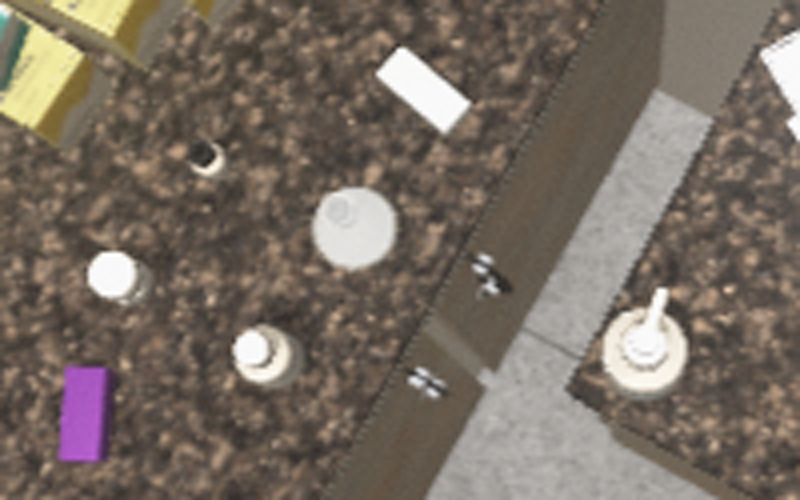

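View pics/b.png

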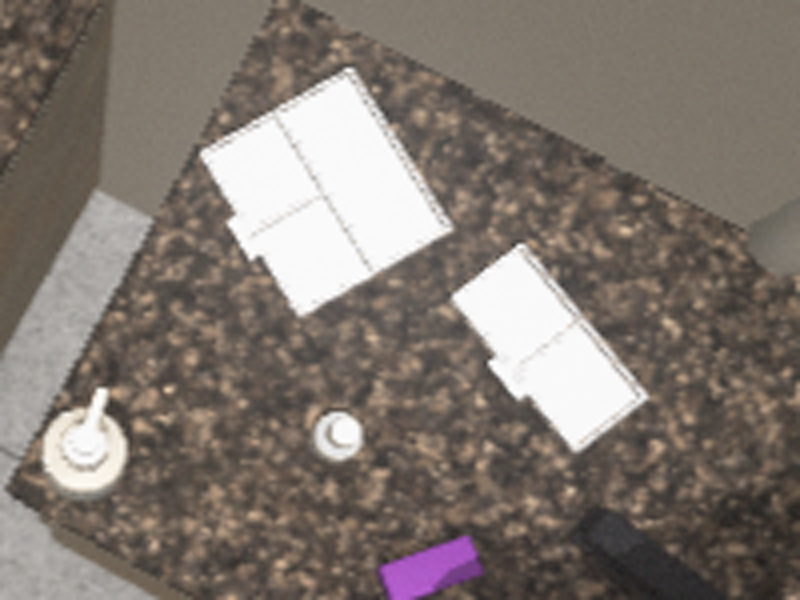

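The crops give these corners:
- **Slide box:** (376,72), (402,46), (470,103), (446,133).
- **Three-cell tray:** (200,152), (350,68), (453,230), (302,316), tab at (245,238).
- **Two-cell tray:** (452,297), (522,243), (648,398), (575,452), tab at (508,378).

The candidate bottle heights match the specs. Now I'll compute poses.

```bash
python3 - <<'E'
import numpy as np
from h import *
c=dict(np.load("pics/top0.npz")); s=dict(np.load("pics/side0.npz")); P=cloud(c); Q=cloud(s)
A=lambda p,z,o=(110,120):ray(c,(p[0]+.5)/4-.5+o[0],(p[1]+.5)/4-.5+o[1],z)[:2]
B=lambda p,z:A(p,z,(250,95))
def rect(K):
    K=np.array(K); m=K.mean(0); e=[np.linalg.norm(K[i]-K[i-1]) for i in range(4)]
    d=(K[3]+K[2]-K[0]-K[1]); return m.round(4),np.round(e,3),np.degrees(np.arctan2(d[1],d[0])).round(1)
# order so that d = from edge(0,1) to edge(2,3)
print("slide long axis",rect([A((376,72),.026),A((402,46),.026),A((470,103),.026),A((446,133),.026)]))
print("tray3 +x dir",rect([B((302,316),.012),B((200,152),.012),B((350,68),.012),B((453,230),.012)]),"tab",B((245,238),.012))
print("tray2 +x dir",rect([B((575,452),.012),B((452,297),.012),B((522,243),.012),B((648,398),.012)]),"tab",B((508,378),.012))
print("pot",A((112,274),.05),"tall cap",A((250,348),.088),"body",A((263,353),.07),"drop cap",A((205,155),.055),"short",B((346,430),.058),B((337,435),.04))
X=np.concatenate([P[c["depth"]>0],Q[s["depth"]>0]])
g=dict(slide=(.585,.134),drop=(.536,.287),pot=(.451,.347),tall=(.393,.241),short=(.401,-.198),flask=(.491,.183))
for nm,C in(("top",P[c["depth"]>0]),("side",Q[s["depth"]>0])):
  for n,q in g.items():
    d=np.linalg.norm(C[:,:2]-q,axis=1); w=C[(d<.045)&(C[:,2]>.012)]
    print(nm,n,"midrange",((np.percentile(w,1,axis=0)+np.percentile(w,99,axis=0))/2).round(3)[:2],"ext",(np.percentile(w,99,axis=0)-np.percentile(w,1,axis=0)).round(3))
C=P[c["depth"]>0]
for n,q in list(g.items()):
  t=C[C[:,2]>.1]; d=np.linalg.norm(t[:,:2]-q,axis=1); i=np.argsort(d)[:1]; print(n,"nearest tall",d[i].round(3),t[i].round(3))
t=C[(C[:,2]>.1)&(C[:,1]<-.2)&(C[:,0]>.3)&(C[:,2]<.3)]; print("greybottle",t.min(0).round(3),t.max(0).round(3))
t=C[(C[:,0]>.55)&(C[:,1]>.1)&(C[:,2]>.1)]; print("cab maxz",t[:,2].max(), t.min(0))
# 2d tray check by white pixels
import cv2
im=c["image"].min(2)
m=((im>190)&(np.abs(P[:,:,2]-.008)<.012)&(P[:,:,1]<-.08)).astype(np.uint8)
for k in cv2.findContours(m,0,2)[0]:
    if cv2.contourArea(k)>300:
        W=np.array([ray(c,*p[0],.008)[:2] for p in k]).astype(np.float32); print(cv2.minAreaRect(W))
E
```

```text
slide long axis (array([0.5858, 0.1328]), array([0.068, 0.027, 0.065, 0.028]), np.float64(-131.9))
tray3 +x dir (array([ 0.5808, -0.2019]), array([0.127, 0.141, 0.127, 0.141]), np.float64(-61.3)) tab [ 0.54691993 -0.14199339]
tray2 +x dir (array([ 0.4631, -0.3556]), array([0.066, 0.139, 0.065, 0.141]), np.float64(-54.4)) tab [ 0.4411719  -0.32532351]
pot [0.45109488 0.34738276] tall cap [0.39364295 0.2414625 ] body [0.39195256 0.23668188] drop cap [0.53336411 0.2825663 ] short [ 0.40106359 -0.20061448] [ 0.39963778 -0.19742098]
top slide midrange [0.585 0.135] ext [0.057 0.061 0.016]
top drop midrange [0.537 0.287] ext [0.024 0.022 0.053]
top pot midrange [0.451 0.347] ext [0.031 0.031 0.041]
top tall midrange [0.393 0.239] ext [0.039 0.035 0.075]
top short midrange [ 0.4   -0.198] ext [0.031 0.031 0.048]
top flask midrange [0.488 0.186] ext [0.052 0.055 0.068]
side slide midrange [0.586 0.137] ext [0.053 0.057 0.014]
side drop midrange [0.535 0.291] ext [0.02  0.02  0.052]
side pot midrange [0.45 0.35] ext [0.031 0.03  0.038]
side tall midrange [0.391 0.247] ext [0.033 0.031 0.075]

[... 151 characters left out ...]
9 0.187 0.346]]
drop nearest tall [0.127] [[0.575 0.407 0.135]]
pot nearest tall [0.134] [[0.57  0.41  0.136]]
tall nearest tall [0.244] [[0.57  0.41  0.136]]
short nearest tall [0.163] [[ 0.394 -0.035  0.107]]
flask nearest tall [0.177] [[0.668 0.19  0.343]]
greybottle [ 0.465 -0.655  0.1  ] [ 0.73 -0.2   0.3 ]
cab maxz 0.43924184064338295 [0.56987551 0.10003305 0.10000846]
((0.0463823564350605, -0.11890368908643723), (0.20347218215465546, 0.0764574483036995), 0.6086283922195435)
((0.4615539312362671, -0.3530235290527344), (0.14120568335056305, 0.07514429837465286), 35.97440719604492)
((0.5804193615913391, -0.19824627041816711), (0.14096811413764954, 0.13923831284046173), 28.80656623840332)
```

```bash
cat > m.py <<'E'
import numpy as np
from scipy.spatial.transform import Rotation as Rn
from cell import r, monitor, eyes
UP=.27
OBJ=dict(slide=(.5855,.134),drop=(.536,.287),pot=(.451,.348),tall=(.393,.240),short=(.400,-.198))
T3=(np.array([.5805,-.2005]),np.radians(-61.3)); T2=(np.array([.463,-.355]),np.radians(-54.2))
def tray(T,x,y):
    c,s=np.cos(T[1]),np.sin(T[1]); return T[0]+np.array([[c,-s],[s,c]])@[x,y]
def quat(phi):   # tool down, jaws along world angle phi
    y=np.array([np.cos(phi),np.sin(phi),0]); z=np.array([0,0,-1.]); return Rn.from_matrix(np.stack([np.cross(y,z),y,z],1)).as_quat()
def best(xy,z,phi):  # of the two equivalent jaw angles, the one whose wrist joint is nearer zero
    c=[(abs(j[6]),q) for q in (quat(phi),quat(phi+np.pi)) if (j:=r.ik([*xy,z],q)) is not None]
    return min(c,key=lambda t:t[0])[1]
def st(t=""):
    o=monitor.get_obs(); print(t,"t%.1f"%o["time"],"w%.3f"%o["width"],o["eef_pos"].round(4),"F",np.round(o["wrist_force"],1)); return o
def pick(xy,z,phi,N,up=UP):
    q=best(xy,up,phi); r.goto([*xy,up],q); r.move_straight([*xy,z+.06],.4); r.move_straight([*xy,z],.1)
    r.close(N); st("grip"); r.move_straight([*xy,z+.05],.12); r.move_straight([*xy,up],.4); st("lift")
def place(xy,z,phi,up=UP):
    q=best(xy,up,phi); r.goto([*xy,up],q); r.move_straight([*xy,z+.04],.35); r.move_straight([*xy,z],.06); st("down")
    r.release(); r.sleep(.2); r.move_straight([*xy,z+.08],.15); r.move_straight([*xy,up],.4); st("placed")
E
python3 - <<'E'
from m import *
print("start",np.round(monitor.get_obs()["joint_positions"],2))
y3=T3[1]+np.pi/2
chk=[("slide",OBJ["slide"],0,np.radians(48.1)),("pl slide",tray(T3,41,0) if 0 else tray(T3,.041,0),.004,y3)]
for n in("drop","pot","tall","short"): 
  for d in(0,45,90,135): chk.append((n+str(d),OBJ[n],.02,np.radians(d)))
for n,T,x,y in(("drop",T3,-.0355,.0345),("short",T3,-.0355,-.0345),("pot",T2,0,.0345),("tall",T2,0,-.0345)): chk.append(("pl "+n,tray(T,x,y),.02,T[1]))
for n,xy,z,p in chk:
    for k in(0,np.pi):
        a,b=r.ik([*xy,z],quat(p+k)),r.ik([*xy,UP],quat(p+k)); print(n,np.round(xy,3),None if a is None else np.round(a,2),None if b is None else np.round(b,2))
E
```

```text
start [ 1.15  0.47 -0.05  1.53  0.02  1.14 -0.08]
slide [0.586 0.134] [ 0.16  0.73 -0.64  1.86  0.61  0.76  0.03] [ 0.36  0.46 -0.91  1.63  0.38  1.24  0.21]
slide [0.586 0.134] [-0.8   0.75  0.72  1.92 -0.72  0.75 -1.96] [-0.96  0.42  0.92  1.71 -0.36  1.19 -2.25]
pl slide [ 0.6   -0.236] [ 0.63  0.73 -0.46  1.76  0.44  0.76  0.45] [ 0.71  0.45 -0.57  1.54  0.25  1.23  0.6 ]
pl slide [ 0.6   -0.236] [ 0.22  0.68  0.13  1.78 -0.13  0.69 -2.22] [ 0.29  0.39  0.03  1.56 -0.01  1.19 -2.32]
drop0 [0.536 0.287] [ 0.05  0.81 -0.89  1.83  0.79  0.91 -1.21] [ 0.18  0.54 -1.07  1.61  0.49  1.29 -0.98]
drop0 [0.536 0.287] [ 0.2   0.99 -1.19  1.82  1.04  1.12  1.76] [ 0.22  0.59 -1.17  1.61  0.56  1.32  2.11]
drop45 [0.536 0.287] [ 0.05  0.8  -0.88  1.83  0.78  0.9  -0.42] [ 0.18  0.54 -1.08  1.61  0.49  1.29 -0.2 ]
drop45 [0.536 0.287] [-1.06  0.73  0.72  1.89 -0.67  0.78 -2.33] [-1.32  0.52  1.12  1.69 -0.49  1.24 -2.45]
drop90 [0.536 0.287] [ 0.07  0.82 -0.92  1.83  0.82  0.93  0.34] [ 0.18  0.54 -1.08  1.61  0.49  1.29  0.59]
drop90 [0.536 0.287] [-0.19  0.67 -0.52  1.84  0.47  0.75 -2.53] 
[... 3013 characters left out ...]
.18  1.6   0.57  1.33  1.78]
pl short [ 0.533 -0.186] [ 0.45  0.57 -0.25  1.96  0.23  0.64 -1.02] [ 0.52  0.28 -0.31  1.74  0.09  1.14 -0.9 ]
pl short [ 0.533 -0.186] [ 1.06  0.94 -1.19  1.92  1.03  1.06  1.48] [ 1.11  0.5  -1.17  1.71  0.48  1.26  1.9 ]
pl pot [ 0.491 -0.335] [ 0.65  0.6  -0.17  1.89  0.15  0.66 -0.55] [ 0.7   0.32 -0.22  1.68  0.07  1.16 -0.49]
pl pot [ 0.491 -0.335] [ 1.3   0.97 -1.19  1.85  1.04  1.1   1.89] [ 1.33  0.56 -1.17  1.64  0.53  1.3   2.26]
pl tall [ 0.435 -0.375] [ 0.75  0.58 -0.15  1.94  0.14  0.64 -0.43] [ 0.8   0.28 -0.2   1.72  0.06  1.14 -0.36]
pl tall [ 0.435 -0.375] [ 1.43  0.95 -1.19  1.9   1.03  1.07  1.99] [ 1.47  0.52 -1.17  1.69  0.5   1.28  2.39]
```

The IK follows the nearest redundant branch, so I'll go through a hub configuration with J3≈0 before each pose. Slide box first.

```bash
cat >> m.py <<'E'
def hub(xy): r.move_joints([-np.arctan2(xy[1],xy[0]),.3,0,1.65,0,1.19,0])
_p,_l=pick,place
def pick(xy,*a,**k): hub(xy); _p(xy,*a,**k)
def place(xy,*a,**k): hub(xy); _l(xy,*a,**k)
E
python3 - <<'E'
from m import *
j=list(monitor.get_obs()["joint_positions"])
r.move_joints([1.15,.0,0,1.6,0,1.54,-.08]); st("raised")
xy=OBJ["slide"]
r.move_joints([-np.arctan2(xy[1],xy[0]),.1,0,1.6,0,1.44,0]); hub(xy); st("hub")
q=best(xy,UP,np.radians(48.1)); r.goto([*xy,UP],q); r.move_straight([*xy,.06],.4); st("above"); print(np.round(monitor.get_obs()["joint_positions"],2))
import cv2
c=eyes.read_camera("side"); cv2.imwrite("pics/s1.png",cv2.resize(c["image"][150:300,120:320,::-1],(800,600),interpolation=cv2.INTER_CUBIC))
E
```

```text
raised t1.3 w0.997 [ 0.1526 -0.4438  0.4708] F [ 0.4  0.7 -1.2]
hub t4.2 w1.003 [0.5926 0.0918 0.2895] F [0.3 0.  0.3]
above t5.5 w1.002 [0.5873 0.1338 0.0616] F [0.4 0.1 0.5]
[-0.21  0.54 -0.11  1.86  0.08  0.74  0.47]
```

View pics/s1.png

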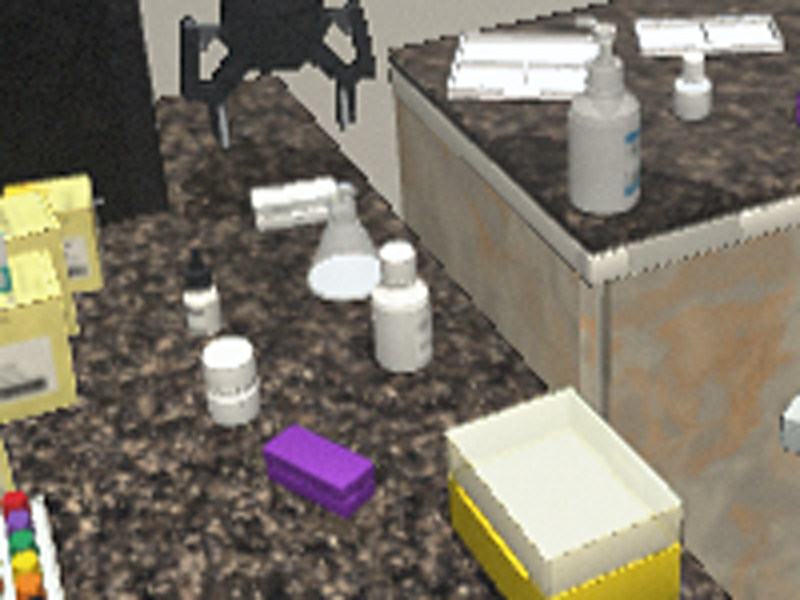

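The open fingers, at (222,135) and (345,120), straddle the slide box (295,200) along its long axis. Next: grip it, lift it and place it.

```bash
python3 - <<'E'
from m import *
import cv2
xy=OBJ["slide"]
r.move_straight([*xy,.0],.08); st("low"); r.close(40); st("grip"); r.move_straight([*xy,.06],.1); r.move_straight([*xy,UP],.3); o=st("lift")
if o["width"]>.5:
    p=tray(T3,.041,0); hub(p); q=best(p,UP,T3[1]+np.pi/2); r.goto([*p,UP],q); r.move_straight([*p,.045],.35); st("above")
    c=eyes.read_camera("top"); cv2.imwrite("pics/t1.png",cv2.resize(c["image"][95:245,250:450,::-1],(800,600),interpolation=cv2.INTER_CUBIC))
    c=eyes.read_camera("side"); cv2.imwrite("pics/s2.png",cv2.resize(c["image"][125:200,215:335,::-1],(800,500),interpolation=cv2.INTER_CUBIC))
E
```

```text
low t6.4 w1.000 [5.858e-01 1.341e-01 2.000e-04] F [-0.3  0.1  0.5]
grip t6.7 w0.769 [0.5861 0.1342 0.0008] F [-0.3 -0.3  4.5]
lift t8.3 w0.776 [0.5843 0.1336 0.2678] F [ 0.5  1.  -1.6]
above t11.3 w0.772 [ 0.6015 -0.237   0.0467] F [ 0.5 -0.3  0. ]
```

View pics/s2.png

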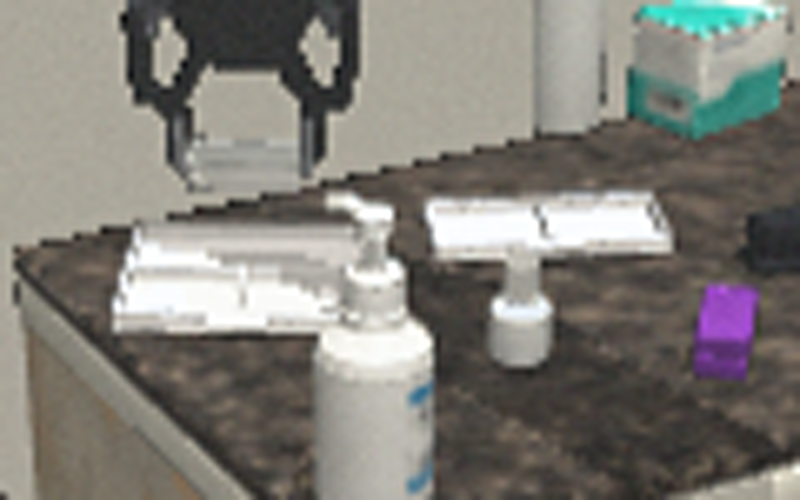

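The box (245,165) hangs securely between the pads over the three-cell tray. I'll lower it, release and check.

```bash
python3 - <<'E'
from m import *
import cv2
p=tray(T3,.041,0)
r.move_straight([*p,.0035],.06); st("down"); r.release(); r.sleep(.2); r.move_straight([*p,.08],.15); r.move_straight([*p,UP],.4)
hub(OBJ["drop"]); st("hub")
c=eyes.read_camera("top"); np.savez("pics/top1.npz",**c); cv2.imwrite("pics/t2.png",cv2.resize(c["image"][95:245,250:450,::-1],(800,600),interpolation=cv2.INTER_CUBIC))
E
```

```text
down t12.3 w0.773 [ 0.5994 -0.2363  0.0037] F [-2.6  0.7  6.4]
hub t15.9 w0.999 [0.5477 0.2435 0.2881] F [-0.5  0.4 -1.1]
```

View pics/t2.png

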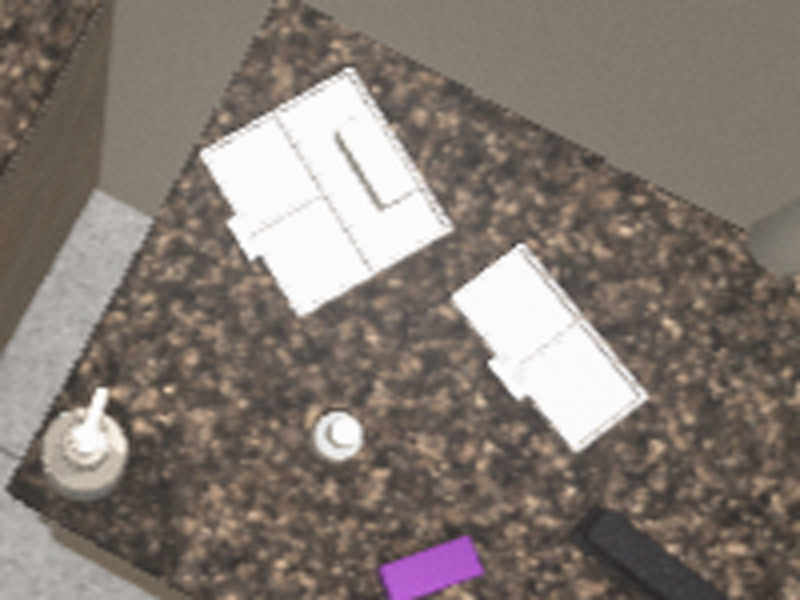

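The box lies flat and parallel in the long compartment at about (375,165). Next is the dropper bottle.

```bash
python3 - <<'E'
from m import *
import cv2
pick(OBJ["drop"],.015,np.radians(28),30)
if monitor.get_obs()["width"]>.15:
    place(tray(T3,-.0355,.0345),.019,T3[1])
hub(OBJ["short"])
c=eyes.read_camera("side"); cv2.imwrite("pics/s3.png",cv2.resize(c["image"][110:260,120:320,::-1],(800,600),interpolation=cv2.INTER_CUBIC))
E
```

```text
grip t18.4 w0.278 [0.5362 0.2871 0.0153] F [-0.1 -0.   3.5]
lift t19.7 w0.279 [0.5356 0.2867 0.2695] F [-0.5  0.8 -1.3]
down t23.8 w0.279 [ 0.5936 -0.1528  0.0186] F [-0.7  1.5 -0.5]
placed t25.9 w1.000 [ 0.5935 -0.1527  0.2698] F [-0.4  1.4 -0.8]
```

View pics/s3.png

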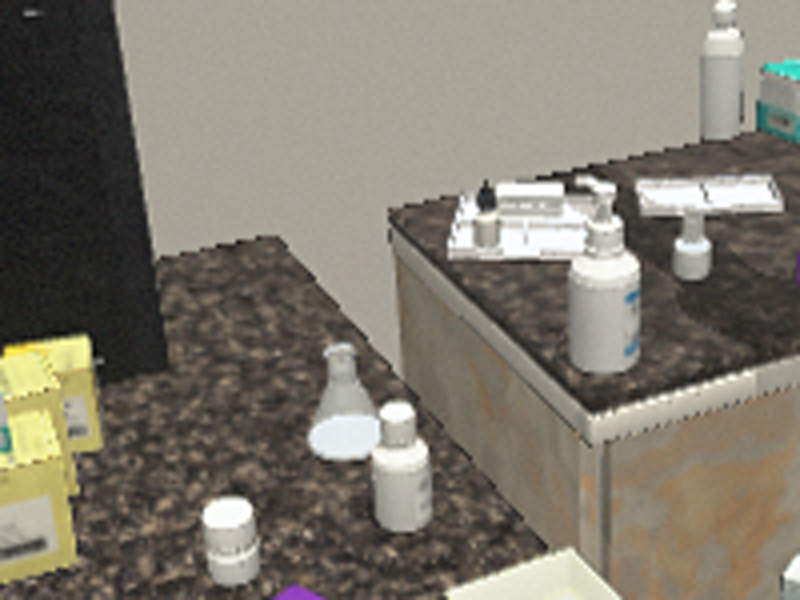

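The dropper (486,215) stands in its cell and the slide box lies beside it. Next come the short bottle and the pot.

```bash
python3 - <<'E'
from m import *
import cv2
pick(OBJ["short"],.015,np.radians(-26),30)
if monitor.get_obs()["width"]<.2: raise SystemExit("missed")
place(tray(T3,-.0355,-.0345),.019,T3[1])
pick(OBJ["pot"],.017,np.radians(38),30)
if monitor.get_obs()["width"]<.2: raise SystemExit("missed")
place(tray(T2,0,.0345),.021,T2[1])
hub(OBJ["tall"])
c=eyes.read_camera("side"); cv2.imwrite("pics/s4.png",cv2.resize(c["image"][110:260,120:320,::-1],(800,600),interpolation=cv2.INTER_CUBIC))
E
```

```text
grip t29.6 w0.383 [ 0.4002 -0.1981  0.0154] F [-0.   0.3  6. ]
lift t30.8 w0.386 [ 0.3996 -0.1978  0.2695] F [-0.  -0.5 -1.2]
down t33.9 w0.388 [ 0.5331 -0.1859  0.0186] F [-0.3 -0.7  0. ]
placed t35.9 w0.998 [ 0.5329 -0.1858  0.2697] F [ 0.1  0.  -1.4]
grip t40.0 w0.395 [0.4512 0.3481 0.0174] F [-0.4 -0.3  2.8]
lift t41.2 w0.398 [0.4506 0.3477 0.2695] F [-0.9 -0.9 -1.3]
down t45.8 w0.397 [ 0.4909 -0.3348  0.0206] F [-0.1  0.1 -0.2]
placed t47.8 w0.997 [ 0.4908 -0.3346  0.2698] F [-0.7  0.7 -0.3]
```

View pics/s4.png

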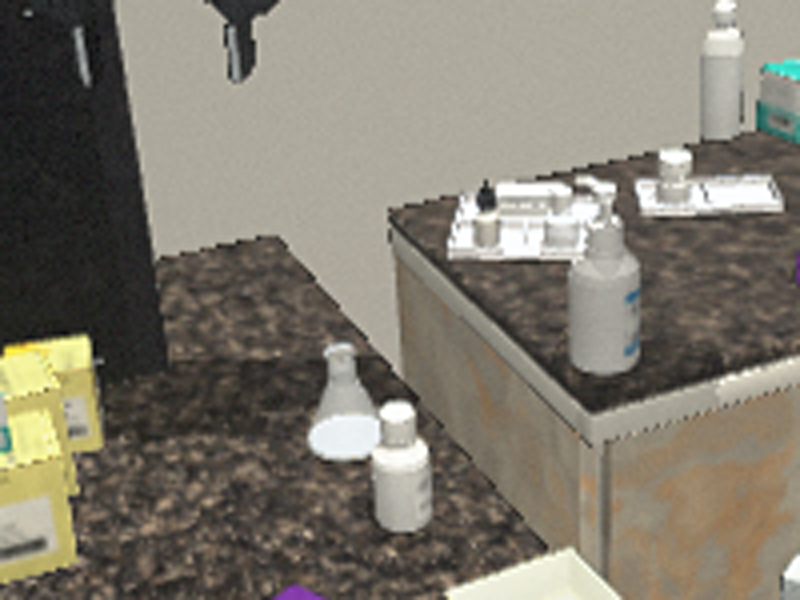

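The short bottle and the pot (675,175) stand in their cells. Last is the tall bottle, with the jaws perpendicular to the direction of the flask.

```bash
python3 - <<'E'
from m import *
import cv2
pick(OBJ["tall"],.034,np.radians(60),40)
if monitor.get_obs()["width"]<.2: raise SystemExit("missed")
place(tray(T2,0,-.0345),.038,T2[1])
r.move_joints([-.9,.0,0,1.6,0,1.54,0])
c=eyes.read_camera("side"); cv2.imwrite("pics/s5.png",cv2.resize(c["image"][135:215,210:330,::-1],(800,533),interpolation=cv2.INTER_CUBIC)); np.savez("pics/side9.npz",**c)
c=eyes.read_camera("top"); cv2.imwrite("pics/t5.png",cv2.resize(c["image"][95:245,250:450,::-1],(800,600),interpolation=cv2.INTER_CUBIC)); np.savez("pics/top9.npz",**c)
from h import *
for n in("top","side"):
    P=cloud(dict(np.load(f"pics/{n}9.npz"))).reshape(-1,3)
    for k,T,x,y in(("slide",T3,.041,0),("drop",T3,-.0355,.0345),("short",T3,-.0355,-.0345),("pot",T2,0,.0345),("tall",T2,0,-.0345)):
        w=P[(np.linalg.norm(P[:,:2]-tray(T,x,y),axis=1)<.04)&(P[:,2]>.018)]; a=-T[1]
        w=np.c_[(w[:,:2]-T[0])@np.array([[np.cos(a),-np.sin(a)],[np.sin(a),np.cos(a)]]).T,w[:,2]]
        print(n,k,len(w),"tray xy",((np.percentile(w,2,axis=0)+np.percentile(w,98,axis=0))/2)[:2].round(3),"top",np.percentile(w[:,2],99).round(3))
    w=P[(np.linalg.norm(P[:,:2]-[.49,.184],axis=1)<.045)&(P[:,2]>.012)];print(n,"flask",((np.percentile(w,1,axis=0)+np.percentile(w,99,axis=0))/2).round(3)[:2],w[:,2].max())
E
```

```text
grip t52.8 w0.458 [0.3933 0.2402 0.0345] F [-0.3  0.3  5.6]
lift t54.0 w0.455 [0.3927 0.2398 0.2696] F [ 0.4 -0.  -1.9]
down t58.2 w0.460 [ 0.4349 -0.3751  0.0376] F [-0.6 -0.4  0.1]
placed t60.2 w1.001 [ 0.4349 -0.3751  0.27  ] F [0.8 0.3 0.5]
top slide 251 tray xy [0.04 0.  ] top 0.034
top drop 74 tray xy [-0.039  0.034] top 0.072
top short 126 tray xy [-0.04  -0.036] top 0.065
top pot 159 tray xy [-0.002  0.035] top 0.057
top tall 239 tray xy [-0.005 -0.032] top 0.094
top flask [0.489 0.186] 0.08614239166385758
side slide 72 tray xy [0.038 0.004] top 0.03
side drop 60 tray xy [-0.042  0.034] top 0.065
side short 82 tray xy [-0.045 -0.036] top 0.061
side pot 85 tray xy [-0.002  0.036] top 0.053
side tall 163 tray xy [-0.008 -0.032] top 0.09
side flask [0.483 0.192] 0.07907577228662714
```

View pics/s5.png

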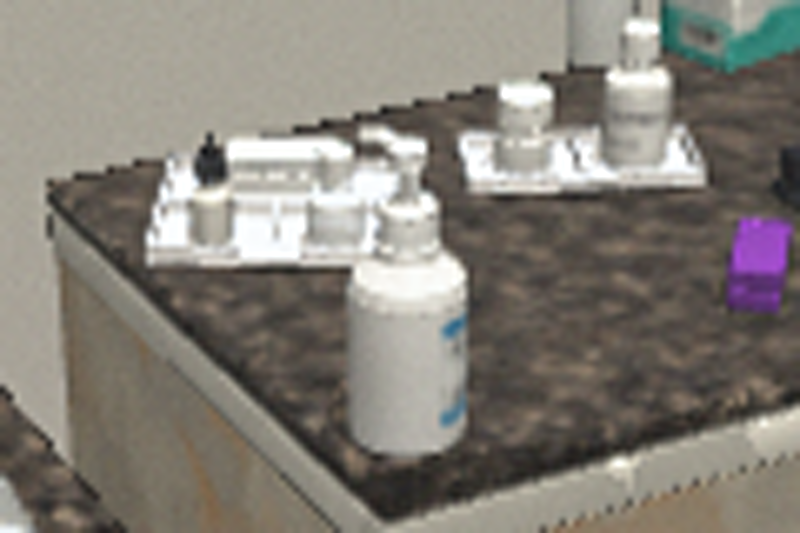

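View pics/t5.png

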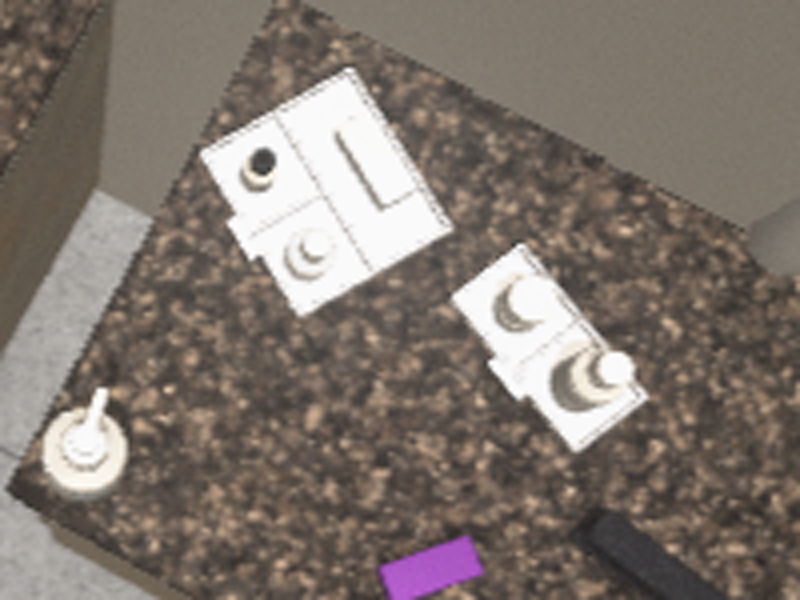

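In both views all five items stand or lie flat in their own cells. The tops measure about 3 mm above bench height, as expected on the tray floors, and the flask hasn't moved. Handing in.

```bash
python3 -c "
from m import *
from cell import hand_in
st('end'); print(hand_in())"
```

```text
end t62.9 w1.000 [0.3239 0.3391 0.4721] F [ 0.6 -0.3  0.4]
the job is handed in; nothing more can be done
None
```

Both kits are made up and the job is handed in at about 63 s on the robot clock, inside the 134 s limit. I placed the items in the order you listed them:
- **Three-compartment tray:** the slide box lies flat in the long compartment. The dropper bottle and the short bottle each stand in a small compartment of their own.
- **Two-compartment tray:** the sample pot and the tall bottle each stand in their own compartment.

**Last checks:** the final side and top pictures show all five items flat or upright in the right compartments. In the side view each item's top was within about 3 mm of its height plus the 3 mm tray floor. The flask measured within 1 mm of where it started and was still standing. The gripper was open and well clear.

**What disagreed:** the depth points put some bottles up to about 9 mm off the spot where I aimed them, towards the tab side. I put this down to the cameras seeing only one side of each bottle. For the short bottle, the side-camera centre (x = -45 mm in the tray) sits right at the limit for standing clear of the wall. Its height and the pictures show it standing flat. The top camera also read everything about 4 mm too high.

No check failed. The highest wrist force I read was about 7 N, though I read it only at single points in the motion, so it is not a true peak.

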